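# Snap the cover home and switch the isolator to its mark

## Robot

A 6-joint arm with a two-finger parallel gripper is mounted at the origin on the work surface. World frame = base frame: x ahead of the robot, y to its left, z up, the work surface at z = 0. Lengths are in m, angles in rad, forces in N, time in s.
With the tool pointing down it reaches from about 0.35 to 0.975 m from the base axis. Payload 4.9 kg.
Tool frame: the origin (TCP) lies at the very end of the fingers, on their centre line; the grasp point (between the pads) lies 19 mm behind it (manip.hold_point_z is the distance from the TCP to the grasp point, in m); z points along the fingers, x is the direction in which the jaws open and shut, and the axes are right-handed (so a half turn about z gives the same grasp; the last joint's range is limited). The gripper opens to 85 mm and grips with 20 to 120 N. Pads are 22 mm wide; open, the fingers measure 114 mm over their backs; the gripper's body (76 mm by 85 mm) begins 54 mm behind the grasp point. The pads swing forward as they close: fully open they stand 13 mm farther back than shut.
Start: joints at [1.152, 0.053, 1.613, -0, 1.476, -0.119], TCP at [0.185, 0.597, 0.231] pointing down, gripper open.
Joint ranges: [-3.01, 3.01], [-1.01, 2.22], [0.06, 2.58], [-1.02, 4.17], [0.09, 2.62], [-3.14, 3.14]. Speed limits (rad/s): [2.57, 2.57, 3.14, 3.14, 3.14, 3.14].

## Interface

Orientations are given as a unit quaternion [w, x, y, z].
In Python, from plant import manip gives the robot as it stands.
- The arm moves only by the shell command python3 -m handwheel 'ROWS' [OPENING]. ROWS is JSON, a list of rows, each an object of numbers: "dx", "dy", "dz": the shift along the tool's x, y, z in m; "ax", "ay", "az": the turn, a rotation vector about the tool's x, y, z in rad. In form: [{"dx": .., "dy": .., "dz": .., "ax": .., "ay": .., "az": ..}, ...]. A call has 1 to 5 rows; each row is the pose to reach, as a shift and turn from the pose commanded when the call began, along the tool's axes at that moment; what a row does not reach only later rows make up. A row lasts 1/8 s, in which the tool goes at most 62.5 mm and 10.7 degrees, less where a joint would pass 70% of its speed; a pose out of reach is approached as far as the arm can. A call with a gripper value outside its range is refused whole. OPENING is the closure in counts, from 0 (fully open) to 255 (shut), set as the call begins (- or left out, the last holds). The fingers move at their own pace and stop on an object; the grip force is fixed at half the most. Time passes only in rows, so rows that repeat a pose let the fingers close. It gives the time, the measured TCP pose, the force and the opening at its end, in the units of the state.
- manip.state(): the state, without advancing time (a new reading comes with each control period).
- manip.grab_frame(name): name is "side" or "top"; returns a dict with "image" (420x560x3 uint8, blue, green, red), "z_map" (420x560 float32, m along the optical axis (not along the pixel's ray), 0 where there is no reading), "K" (3x3 intrinsics, pixels), "xyz" and "rotation" of the camera in the world. Camera axes: x right, y up, looking along -z (the intrinsics and any distortion apply to the point x, -y, -z); pixel columns grow to the right and rows downward; lengths in m; the calibration is good to about 2 mm. A picture is of the moment at which its call begins.
- manip.job_done(): hands the job in, once; it reports no verdict.
The state is a dict: "time": time; "joint_pos": joint angles; "joint_vel": joint speeds; "joint_efforts": joint torques, N m; "tool_pos": TCP position; "tool_rot": TCP orientation; "contact_force": force on the tool from outside, world axes, zero at the start; "ft_torque": the same for the moment, N m; "gripper_width": opening from 0.0 (shut) to 1.0 (fully open).
Only numpy, scipy, OpenCV 4.12 (cv2) and the standard library are available. Lean on these libraries where they do the work, as an engineer would, in place of code of your own. Each camera call takes 0.05 s, during which the arm holds its last target.

## Task

First press each of the four snap tabs around the rim of the free-standing switch unit fully home, before the knob is turned. Then turn its knob clockwise until the pointer lines up with the raised mark on the cover, pressing down as you turn so that the unit neither swivels nor slides on the bench. Let go, leave the unit standing where it was, and leave everything else on the bench alone.

Things in the scene. Friction and masses are not known exactly. Their poses are not given: they have to be found in the camera images.
- isolator: Free-standing switch unit: square grey enclosure 120 x 120 mm on four rubber feet, flat white cover top 60 mm above the bench, about 0.35 kg, loose. Origin: underside centre; x, y along its sides; yaw within 0.6 rad of world. On the cover: black knob in the centre, four grey snap tabs at mid-rim, a raised rib. Turning the stiff knob swivels the unit unless pressed down with 10 to 15 N.
- knob (a joint): Knob angle about the unit's vertical centre axis, rad, growing CLOCKWISE seen from above, 0 to 2.4. At 0 the nose looks to the unit's -x,+y corner (135 deg anticlockwise from its +x); at 1.571 to the +x,+y corner and the raised mark. Starts at 0.1 to 0.5. Stiff: 0.28 N m of friction, no spring; stays where left.
- knob_grip (a point): Point on the knob's axis, 26 mm above the cover (86 mm above the bench), where to grip; its x axis points to the nose. Knob: round skirt 52 mm across, 10 mm high, and on it an upright bar 14 mm thick, 52 mm long with its nose, from 10 to 36 mm above the cover; pinch the bar across its 14 mm.
- knob_nose (a point): Top of the knob's pointed nose, 28 mm from the axis, 36 mm above the cover; a white line on top of the bar runs to it.
- mark (a point): Top of the raised mark, a black rib 14 x 4 mm and 2.5 mm high on the cover, pointing outwards from the knob, centred 42 mm from its axis towards the unit's +x,+y corner.
- tab_near (a joint): How far the snap tab on the unit's -x side is pressed in, m: 0 fully up, 0.006 fully home against its stop. Starts between 0 and 0.002. Takes about 5 N, stays where it is left.
- tab_near_top (a point): Centre of the top of the snap tab on the unit's -x side: a grey block 24 mm along the rim and 11 mm across, 53 mm from the unit's centre; its top is 8 mm above the cover when fully up and 2 mm above it when home.
- tab_far (a joint): How far the snap tab on the unit's +x side is pressed in, m: 0 fully up, 0.006 fully home against its stop. Starts between 0 and 0.002. Takes about 5 N, stays where it is left.
- tab_far_top (a point): Centre of the top of the snap tab on the unit's +x side: a grey block 24 mm along the rim and 11 mm across, 53 mm from the unit's centre; its top is 8 mm above the cover when fully up and 2 mm above it when home.
- tab_left (a joint): How far the snap tab on the unit's +y side is pressed in, m: 0 fully up, 0.006 fully home against its stop. Starts between 0 and 0.002. Takes about 5 N, stays where it is left.
- tab_left_top (a point): Centre of the top of the snap tab on the unit's +y side: a grey block 24 mm along the rim and 11 mm across, 53 mm from the unit's centre; its top is 8 mm above the cover when fully up and 2 mm above it when home.
- tab_right (a joint): How far the snap tab on the unit's -y side is pressed in, m: 0 fully up, 0.006 fully home against its stop. Starts between 0 and 0.002. Takes about 5 N, stays where it is left.
- tab_right_top (a point): Centre of the top of the snap tab on the unit's -y side: a grey block 24 mm along the rim and 11 mm across, 53 mm from the unit's centre; its top is 8 mm above the cover when fully up and 2 mm above it when home.
- corner_a (a point): The +x,+y corner of the unit's outline, at bench level.
- corner_b (a point): The -x,-y corner of the unit's outline, at bench level.
- blank_box: Bystander, never to be moved: a white closed box 110 x 110 x 45 mm with a plain grey 60 x 40 x 8 mm plate on top, no knob and no tabs. Origin: centre of the underside. It may stand where the switch unit could be: the two swap sides.
- breaker: Bystander: double circuit breaker, 80 x 36 mm, 75 mm high, between the two boxes. Origin: underside centre.
- screwdriver: Bystander: screwdriver 200 mm long lying on the bench beyond the boxes.
- carton: Bystander: white carton with a coloured strip, 90 x 130 x 80 mm, beyond the boxes. Origin: underside centre.
- wall_box: Bystander: open blue wall box 120 x 100 x 45 mm, beyond the boxes. Origin: underside centre.
- gland: Bystander: grey cable gland standing upright, 32 mm across, 40 mm high, between the two boxes, beyond the breaker. Origin: underside centre.
Mind the look-alikes: they are no part of the job. What is shaped like the isolator but green or red is not meant.

How it is judged:
By the outcome, as a careful person would: the job done as asked, in the order asked, and still so for the second after the job is handed in, with the robot touching nothing.
It also fails if it takes over 64 s, if anything falls off the work surface, if the arm or the gripper's body presses on something with over 40 N, if the wrist force passes 120 N, or if a joint passes its speed limit or range.

## Working session

There is one attempt and no reset: what is moved stays moved. The work goes in short steps, Python scripts to look and compute and a shell command to move; the robot and the scene stay as the last step left them, time stands still between calls to the robot, and variables do not carry over. Pictures are saved under pics/ and viewed, and the job is handed in when it is done.

```bash
ls; mkdir -p pics
python3 - <<'E'
from plant import manip
import cv2,numpy as np
s=manip.state();print({k:np.round(v,3) for k,v in s.items()})
for n in("top","side"):
    f=manip.grab_frame(n);cv2.imwrite(f"pics/{n}0.png",f["image"]);np.savez(f"{n}0.npz",**f)
    print(n,f["K"],f["xyz"],f["rotation"])
E
```

```text
pics
{'time': np.float64(0.0), 'joint_pos': array([ 1.152,  0.053,  1.614, -0.   ,  1.476, -0.119]), 'joint_vel': array([-0.001,  0.002,  0.001, -0.   , -0.001,  0.001]), 'joint_efforts': array([ 1.0000e-03, -3.9370e+01, -3.7017e+01, -0.0000e+00,  7.0000e-03,
       -0.0000e+00]), 'tool_pos': array([0.184, 0.597, 0.23 ]), 'tool_rot': array([ 0.001,  0.805,  0.594, -0.001]), 'contact_force': array([-0.145,  0.732,  0.777]), 'ft_torque': array([-0.039, -0.017, -0.039]), 'gripper_width': np.float64(1.001)}
top [[401.1162757    0.         272.93227992]
 [  0.         401.1162757  209.26543548]
 [  0.           0.           1.        ]] [0.30315898 0.13431779 1.18561244] [-0.70039987 -0.06402576  0.06665726  0.70774115]
side [[393.91333218   0.         281.54575261]
 [  0.         393.91333218 210.71116923]
 [  0.           0.           1.        ]] [ 0.08061781 -0.54969491  0.68503664] [ 0.86078647  0.42671912 -0.11631657 -0.25184898]
```

View pics/top0.png

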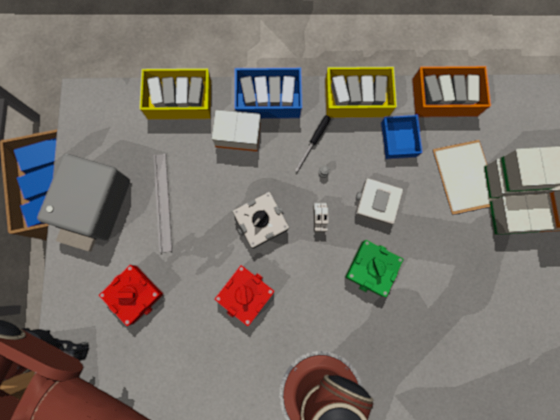

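View pics/side0.png

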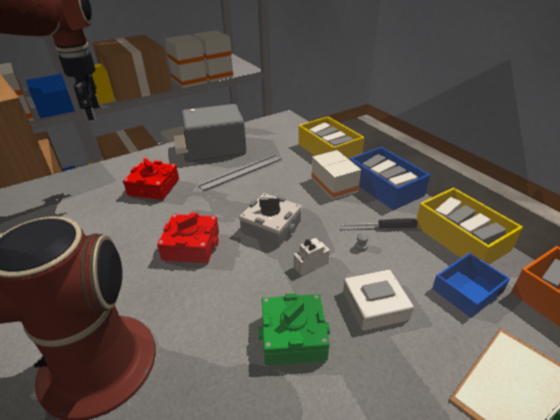

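The top view shows the white-covered unit with a black knob at about (261,219). The green and red look-alikes and the blank box at (380,202) stand apart from it. I'll enlarge the unit and measure it.

```bash
cat > h.py <<'E'
import numpy as np,cv2
from scipy.spatial.transform import Rotation as R
def rot(q): return R.from_quat([q[1],q[2],q[3],q[0]]).as_matrix()
def ray(f,uv):
    K=f["K"];uv=np.atleast_2d(uv).astype(float)
    d=np.c_[(uv[:,0]-K[0,2])/K[0,0],-(uv[:,1]-K[1,2])/K[1,1],-np.ones(len(uv))]
    return d@rot(f["rotation"]).T
def plane(f,uv,z):
    d=ray(f,uv);c=f["xyz"];return c+d*((z-c[2])/d[:,2])[:,None]
def cloud(f):
    h,w=f["z_map"].shape;u,v=np.meshgrid(np.arange(w),np.arange(h))
    d=ray(f,np.c_[u.ravel(),v.ravel()])
    return (f["xyz"]+d*f["z_map"].reshape(-1,1)).reshape(h,w,3)
def proj(f,P):
    p=(np.atleast_2d(P)-f["xyz"])@rot(f["rotation"]);K=f["K"]
    return np.c_[K[0,0]*p[:,0]/-p[:,2]+K[0,2],K[1,1]*p[:,1]/p[:,2]+K[1,2]]
def tri(f1,p1,f2,p2):
    a,b=ray(f1,p1)[0],ray(f2,p2)[0];c1,c2=f1["xyz"],f2["xyz"]
    t=np.linalg.lstsq(np.c_[a,-b],c2-c1,rcond=None)[0]
    return (c1+a*t[0]+c2+b*t[1])/2,np.linalg.norm(c1+a*t[0]-c2-b*t[1])
E
python3 - <<'E'
from h import *
f=np.load("top0.npz");c=cloud(f)
print(f["z_map"][219,261],c[219,261],c[260,300],c[235,262],c[212,245])
im=f["image"][180:260,220:305];cv2.imwrite("pics/topz.png",cv2.resize(im,None,fx=7,fy=7,interpolation=cv2.INTER_CUBIC))
g=np.load("side0.npz");im=g["image"][185:255,230:310];cv2.imwrite("pics/sidez.png",cv2.resize(im,None,fx=8,fy=8,interpolation=cv2.INTER_CUBIC))
E
```

```text
1.1047348 [0.48043095 0.16229354 0.0947276 ] [0.3726255  0.05081472 0.00040666] [0.44017235 0.16057053 0.06133312] [0.50647209 0.20858335 0.06154506]
```

View pics/topz.png

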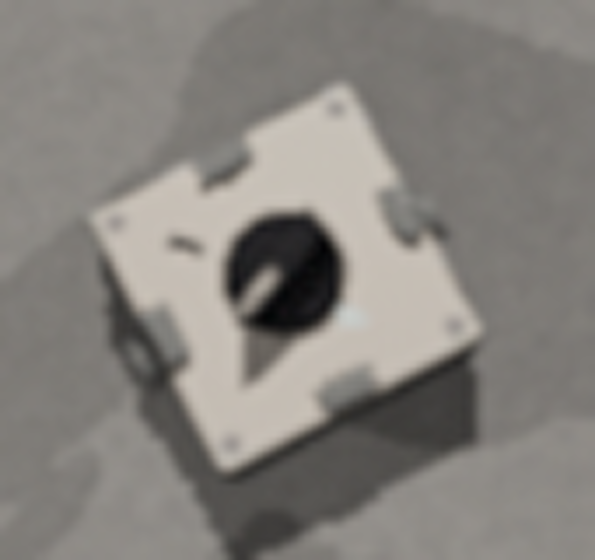

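View pics/sidez.png

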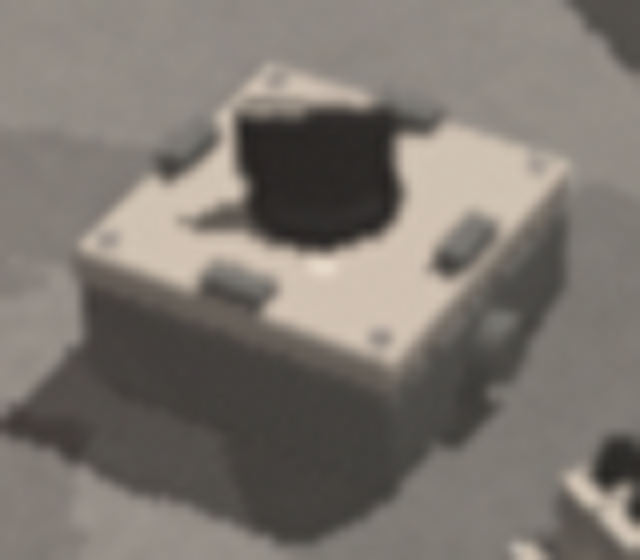

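Zoomed top view: cover corners at about (95,215), (345,85), (483,335) and (225,475). The rib at (185,243) points to the left corner, so that one is +x,+y. The nose points lower left, a little short of the -x,+y corner. Next I'll work out the numbers.

```bash
cat > meas.py <<'E'
from h import *
def cover(f,win):
    c=cloud(f);u0,u1,v0,v1=win
    m=np.zeros(f["z_map"].shape,np.uint8)
    # white cover by colour
    im=f["image"].astype(int);
    m[v0:v1,u0:u1]=((im[v0:v1,u0:u1].min(2)>150))*255
    n,l,s,ce=cv2.connectedComponentsWithStats(m)
    k=1+np.argmax(s[1:,4]);cnt=cv2.findContours((l==k).astype(np.uint8),0,1)[0]
    cnt=max(cnt,key=cv2.contourArea)[:,0,:]
    h=cv2.convexHull(cnt)[:,0,:]
    P=plane(f,h,0.06)[:,:2]
    (cx,cy),(w,hh),a=cv2.minAreaRect((P*1000).astype(np.float32))
    return (cx,cy,w,hh,a),s[k],h
if __name__=="__main__":
    import sys
    for n,win in (("top",(225,300,180,258)),("side",(230,308,188,250))):
        f=np.load(n+sys.argv[1]+".npz");r,s,h=cover(f,win);print(n,np.round(r,2),s)
E
python3 meas.py 0
python3 - <<'E'
from h import *
f=np.load("top0.npz");g=np.load("side0.npz")
tz=lambda u,v:(220+(u+.5)/7-.5,180+(v+.5)/7-.5)
sz=lambda u,v:(230+(u+.5)/8-.5,185+(v+.5)/8-.5)
for n,a,b,z in (("far-left cornerA",(95,215),(270,68),.06),("+x-y",(345,85),(570,165),.06),("-x-y",(483,335),(395,370),.06),("-x+y",(225,475),(78,250),.06),
 ("scrA",(117,222),(277,80),.06),("scr+x-y",(336,108),(537,163),.06),("scr-x-y",(455,326),(380,337),.06),("scr-x+y",(232,443),(108,240),.06)):
    p,e=tri(f,tz(*a),g,sz(*b));print(n,np.round(p,4),round(e,4),plane(f,tz(*a),z)[0,:2].round(4),plane(g,sz(*b),z)[0,:2].round(4))
# nose line
a=plane(f,tz(241,312),.096)[0];b=plane(f,tz(277,268),.096)[0];print("line",a,b,np.arctan2(*(a-b)[1::-1]))
m=plane(f,tz(185,243),.0625)[0];print("mark",m)
E
```

```text
top [487.68 165.16 118.02 118.31  27.48] [ 233  192   55   55 1210]
side [484.67 162.67 117.13 118.02  27.61] [240 193  61  37 675]
far-left cornerA [0.5111 0.2434 0.0571] 0.0033 [0.5121 0.2425] [0.5075 0.2401]
+x-y [0.5657 0.1404 0.0565] 0.0011 [0.5654 0.1402] [0.5624 0.1367]
-x-y [0.4618 0.085  0.0546] 0.0 [0.4611 0.0853] [0.4586 0.0796]
-x+y [0.4061 0.1897 0.0567] 0.0005 [0.4056 0.1896] [0.4047 0.1858]
scrA [0.5082 0.2341 0.0585] 0.0026 [0.5091 0.2335] [0.5059 0.2326]
scr+x-y [0.5552 0.1443 0.0593] 0.0015 [0.5557 0.1439] [0.5539 0.1436]
scr-x-y [0.4645 0.0967 0.0587] 0.0013 [0.4649 0.0965] [0.463  0.0955]
scr-x+y [0.4175 0.1873 0.0578] 0.0024 [0.4184 0.1868] [0.4152 0.1851]
line [0.46612722 0.18154255 0.096     ] [0.48346224 0.16735518 0.096     ] 2.4557188526738325
mark [0.49967077 0.20566544 0.0625    ]
```

```bash
cat > go.py <<'E'
from h import *
import sys
from plant import manip
C=np.array([.486,.1648]);Y=np.radians(27.5)
def unit(r,a): return C+r*np.array([np.cos(Y+np.radians(a)),np.sin(Y+np.radians(a))])
def delta(xy,z,jaw):
    s=manip.state();M=rot(s["tool_rot"]);d=M.T@(np.array([xy[0],xy[1],z])-s["tool_pos"])
    # desired orientation: x at jaw deg, z down
    j=np.radians(jaw);x=np.array([np.cos(j),np.sin(j),0]);zz=np.array([0,0,-1.]);D=np.c_[x,np.cross(zz,x),zz]
    rv=R.from_matrix(M.T@D).as_rotvec()
    print("t",round(float(s["time"]),2),"pos",s["tool_pos"].round(4),"F",np.round(s["contact_force"],1),"->",np.round([xy[0],xy[1],z],4));print("d",d.round(4),"a",rv.round(4))
if __name__=="__main__":
    r,a,z,j=map(float,sys.argv[1:5]);delta(unit(r,a),z,j)
E
python3 go.py 52 180 0.12 117.5
```

```text
t 0.1 pos [0.1844 0.5966 0.2302] F [-1.2 -0.3  1. ] -> [-45.6386 -23.8461   0.12  ]
d [-36.8849 -36.5605   0.1865] a [-0.0009  0.0017 -0.7798]
```

```bash
sed -i 's/delta(unit(r,a)/delta(unit(r\/1000,a)/' go.py; python3 go.py 52 180 0.2 117.5;python3 go.py 52 180 0.1 117.5
```

```text
t 0.1 pos [0.1844 0.5966 0.2302] F [-1.2 -0.3  1. ] -> [0.4399 0.1408 0.2   ]
d [-0.36    0.3787  0.0308] a [-0.0009  0.0017 -0.7798]
t 0.1 pos [0.1844 0.5966 0.2302] F [-1.2 -0.3  1. ] -> [0.4399 0.1408 0.1   ]
d [-0.3598  0.3788  0.1308] a [-0.0009  0.0017 -0.7798]
```

```bash
python3 -m handwheel '[{"dx":-0.36,"dy":0.379,"dz":0.02,"az":-0.78},{"dx":-0.36,"dy":0.379,"dz":0.02,"az":-0.78},{"dx":-0.36,"dy":0.379,"dz":0.02,"az":-0.78},{"dx":-0.36,"dy":0.379,"dz":0.02,"az":-0.78},{"dx":-0.36,"dy":0.379,"dz":0.02,"az":-0.78}]' 255; python3 go.py 52 180 0.1 117.5
```

```text
t 0.1 pos [0.1844 0.5966 0.2302] F [-1.2 -0.3  1. ] -> [0.4399 0.1408 0.1   ]
d [-0.3598  0.3788  0.1308] a [-0.0009  0.0017 -0.7798]invalid input at $[0]: expected keys dx, dy, dz, ax, ay, az
```

All six keys are needed in each row.

```bash
python3 -m handwheel '[{"dx":-0.36,"dy":0.379,"dz":0.02,"ax":0,"ay":0,"az":-0.78},{"dx":-0.36,"dy":0.379,"dz":0.02,"ax":0,"ay":0,"az":-0.78},{"dx":-0.36,"dy":0.379,"dz":0.02,"ax":0,"ay":0,"az":-0.78},{"dx":-0.36,"dy":0.379,"dz":0.02,"ax":0,"ay":0,"az":-0.78},{"dx":-0.36,"dy":0.379,"dz":0.02,"ax":0,"ay":0,"az":-0.78}]' 255; python3 go.py 52 180 0.1 117.5
```

```text
time: 0.72
tool_pos: [0.3318, 0.3347, 0.2196]
tool_rot: [0.0, 0.517, 0.856, -0.0]
contact_force: [0.8, -0.3, 0.0]
gripper_width: -0.002
t 0.72 pos [0.3318 0.3347 0.2196] F [ 0.8 -0.3  0. ] -> [0.4399 0.1408 0.1   ]
d [-0.222   0.0054  0.1196] a [-0.0001  0.0001  0.0041]
```

```bash
python3 -m handwheel '[{"dx":-0.05,"dy":0.001,"dz":0.02,"ax":0,"ay":0,"az":0},{"dx":-0.11,"dy":0.003,"dz":0.05,"ax":0,"ay":0,"az":0},{"dx":-0.16,"dy":0.004,"dz":0.08,"ax":0,"ay":0,"az":0},{"dx":-0.2,"dy":0.005,"dz":0.1,"ax":0,"ay":0,"az":0},{"dx":-0.2,"dy":0.005,"dz":0.1,"ax":0,"ay":0,"az":0}]' ; python3 go.py 52 180 0.08 117.5
```

```text
time: 1.35
tool_pos: [0.4274, 0.159, 0.1175]
tool_rot: [-0.002, 0.521, 0.854, -0.002]
contact_force: [0.1, 0.3, 0.6]
gripper_width: -0.002
t 1.35 pos [0.4274 0.159  0.1175] F [0.1 0.3 0.6] -> [0.4399 0.1408 0.08  ]
d [-0.0219  0.0029  0.0375] a [-0.0047 -0.0011 -0.0042]
```

```bash
python3 -m handwheel '[{"dx":-0.022,"dy":0.003,"dz":0.015,"ax":0,"ay":0,"az":0},{"dx":-0.022,"dy":0.003,"dz":0.034,"ax":0,"ay":0,"az":0},{"dx":-0.022,"dy":0.003,"dz":0.034,"ax":0,"ay":0,"az":0}]' ; python3 go.py 52 180 0.07 117.5
python3 - <<'E'
from h import *
from plant import manip
f=manip.grab_frame("top");g=manip.grab_frame("side")
a=cv2.resize(f["image"][180:260,220:305],(680,640),interpolation=2);b=cv2.resize(g["image"][175:255,230:310],(640,640),interpolation=2)
cv2.imwrite("pics/a1.png",cv2.resize(np.hstack([a,b]),(800,388)));cv2.imwrite("pics/a1s.png",cv2.resize(b,(600,600)))
E
```

```text
time: 1.72
tool_pos: [0.4397, 0.1436, 0.0849]
tool_rot: [-0.001, 0.518, 0.855, -0.001]
contact_force: [0.2, 0.9, -0.8]
gripper_width: -0.001
t 1.73 pos [0.4397 0.1436 0.0849] F [ 0.2  0.9 -0.8] -> [0.4399 0.1408 0.07  ]
d [-0.0026 -0.0011  0.0149] a [-0.0029 -0.0013  0.0009]
```

View pics/a1.png

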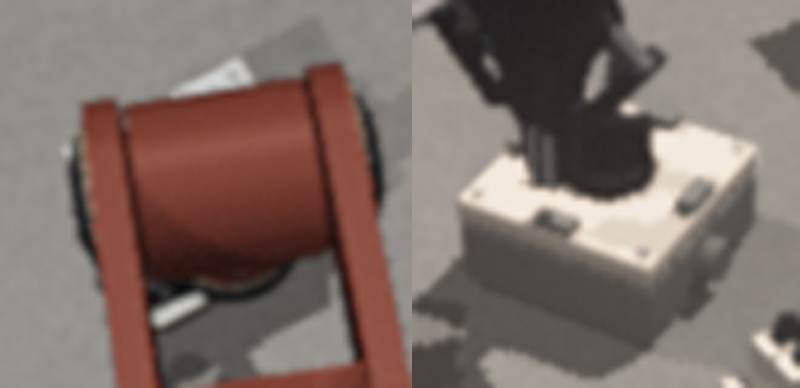

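Run:
```python
from h import *
g=np.load("side0.npz")
print(proj(g,[[.4397,.1436,.085],[.4397,.1436,.066],[.4399,.1408,.067],[.486,.1648,.096]]))
```

```text
[[258.78980858 211.93401648]
 [259.16497666 217.88858072]
 [259.76408991 218.13039582]
 [270.2054072  198.25232132]]
```

View pics/a1s.png

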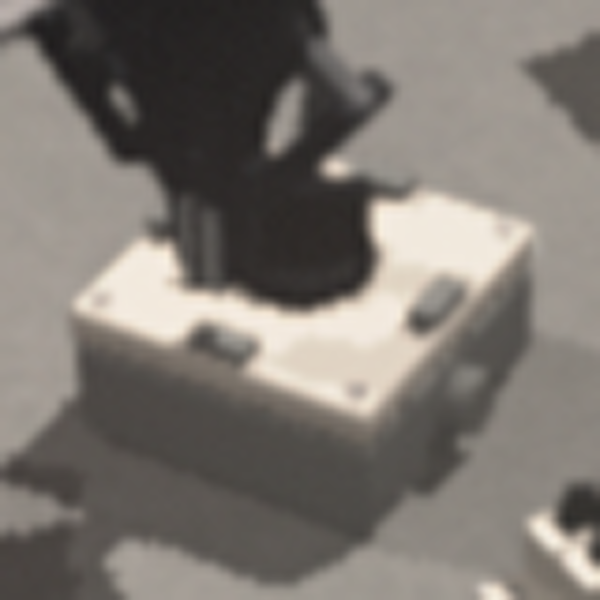

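```bash
python3 -m handwheel '[{"dx":-0.003,"dy":-0.0005,"dz":0.01,"ax":0,"ay":0,"az":0},{"dx":-0.003,"dy":-0.0005,"dz":0.015,"ax":0,"ay":0,"az":0},{"dx":-0.003,"dy":-0.0005,"dz":0.017,"ax":0,"ay":0,"az":0},{"dx":-0.003,"dy":-0.0005,"dz":0.019,"ax":0,"ay":0,"az":0},{"dx":-0.003,"dy":-0.0005,"dz":0.019,"ax":0,"ay":0,"az":0}]' ; python3 go.py 52 180 0.062 117.5
```

```text
time: 2.45
tool_pos: [0.442, 0.1403, 0.067]
tool_rot: [-0.0, 0.519, 0.855, -0.0]
contact_force: [0.3, 0.1, -0.2]
gripper_width: -0.001
t 2.45 pos [0.442  0.1403 0.067 ] F [ 0.3  0.1 -0.2] -> [0.4399 0.1408 0.062 ]
d [ 0.0014 -0.0017  0.005 ] a [-0.0001 -0.      0.0002]
```

```bash
python3 -m handwheel '[{"dx":0.001,"dy":-0.002,"dz":0,"ax":0,"ay":0,"az":0},{"dx":0.001,"dy":-0.002,"dz":0.002,"ax":0,"ay":0,"az":0},{"dx":0.001,"dy":-0.002,"dz":0.003,"ax":0,"ay":0,"az":0},{"dx":0.001,"dy":-0.002,"dz":0.004,"ax":0,"ay":0,"az":0},{"dx":0.001,"dy":-0.002,"dz":0.004,"ax":0,"ay":0,"az":0}]' ; python3 go.py 52 180 0.062 117.5
```

```text
time: 3.08
tool_pos: [0.4399, 0.1403, 0.0634]
tool_rot: [-0.0, 0.519, 0.855, -0.0]
contact_force: [-2.1, -0.5, 4.9]
gripper_width: 0.001
t 3.08 pos [0.4399 0.1403 0.0634] F [-2.1 -0.5  4.9] -> [0.4399 0.1408 0.062 ]
d [0.0004 0.0002 0.0014] a [-0.0001 -0.0001  0.0003]
```

```bash
python3 -m handwheel '[{"dx":0,"dy":0,"dz":0.001,"ax":0,"ay":0,"az":0},{"dx":0,"dy":0,"dz":0.002,"ax":0,"ay":0,"az":0},{"dx":0,"dy":0,"dz":0.002,"ax":0,"ay":0,"az":0}]' ; python3 go.py 52 180 0.062 117.5
```

```text
time: 3.45
tool_pos: [0.4399, 0.1403, 0.0619]
tool_rot: [-0.0, 0.519, 0.855, -0.0]
contact_force: [-4.7, -0.3, 10.2]
gripper_width: -0.001
t 3.45 pos [0.4399 0.1403 0.0619] F [-4.7 -0.3 10.2] -> [0.4399 0.1408 0.062 ]
d [ 0.0004  0.0002 -0.0001] a [-0.0004 -0.0001  0.0003]
```

```bash
python3 -m handwheel '[{"dx":0,"dy":-0.0005,"dz":0.0005,"ax":0,"ay":0,"az":0},{"dx":0,"dy":-0.0005,"dz":0.001,"ax":0,"ay":0,"az":0},{"dx":0,"dy":-0.0005,"dz":0.001,"ax":0,"ay":0,"az":0}]' ; python3 go.py 52 180 0.062 117.5
```

```text
time: 3.82
tool_pos: [0.44, 0.1403, 0.0619]
tool_rot: [0.0, 0.519, 0.855, 0.0]
contact_force: [-6.5, -0.9, 14.3]
gripper_width: 0.004
t 3.83 pos [0.44   0.1403 0.0619] F [-6.5 -0.9 14.3] -> [0.4399 0.1408 0.062 ]
d [ 0.0005  0.0002 -0.0001] a [ 0.0004 -0.0002  0.0003]
```

Near tab is home: it stopped at z 0.0619 with 14 N. Now up and over to the far tab.

```bash
python3 -m handwheel '[{"dx":0,"dy":0,"dz":-0.03,"ax":0,"ay":0,"az":0},{"dx":0,"dy":0,"dz":-0.055,"ax":0,"ay":0,"az":0},{"dx":0,"dy":0.03,"dz":-0.058,"ax":0,"ay":0,"az":0},{"dx":0,"dy":0.07,"dz":-0.058,"ax":0,"ay":0,"az":0},{"dx":0,"dy":0.104,"dz":-0.058,"ax":0,"ay":0,"az":0}]' ; python3 go.py 52 0 0.075 117.5
```

```text
time: 4.45
tool_pos: [0.5328, 0.1887, 0.1177]
tool_rot: [0.0, 0.519, 0.855, 0.0]
contact_force: [0.2, -1.0, 0.3]
gripper_width: 0.001
t 4.45 pos [0.5328 0.1887 0.1177] F [ 0.2 -1.   0.3] -> [0.5321 0.1888 0.075 ]
d [ 0.0005 -0.0006  0.0427] a [0.0007 0.0003 0.0002]
```

```bash
python3 -m handwheel '[{"dx":0.001,"dy":-0.001,"dz":0.03,"ax":0,"ay":0,"az":0},{"dx":0.001,"dy":-0.001,"dz":0.048,"ax":0,"ay":0,"az":0},{"dx":0.001,"dy":-0.001,"dz":0.051,"ax":0,"ay":0,"az":0},{"dx":0.001,"dy":-0.001,"dz":0.053,"ax":0,"ay":0,"az":0},{"dx":0.001,"dy":-0.001,"dz":0.054,"ax":0,"ay":0,"az":0}]' ; python3 go.py 52 0 0.062 117.5
```

```text
time: 5.08
tool_pos: [0.5304, 0.1884, 0.0651]
tool_rot: [0.0, 0.519, 0.855, 0.0]
contact_force: [-2.6, -1.1, 4.6]
gripper_width: 0.003
t 5.08 pos [0.5304 0.1884 0.0651] F [-2.6 -1.1  4.6] -> [0.5321 0.1888 0.062 ]
d [-0.0005  0.0017  0.0031] a [0.0004 0.0002 0.0002]
```

```bash
python3 -m handwheel '[{"dx":0,"dy":0,"dz":0.001,"ax":0,"ay":0,"az":0},{"dx":0,"dy":0,"dz":0.002,"ax":0,"ay":0,"az":0},{"dx":0,"dy":0,"dz":0.003,"ax":0,"ay":0,"az":0},{"dx":0,"dy":0,"dz":0.004,"ax":0,"ay":0,"az":0},{"dx":0,"dy":0,"dz":0.004,"ax":0,"ay":0,"az":0}]' ; python3 go.py 52 0 0.062 117.5
```

```text
time: 5.7
tool_pos: [0.531, 0.1887, 0.0619]
tool_rot: [0.001, 0.519, 0.855, 0.001]
contact_force: [-3.1, -0.0, 6.6]
gripper_width: 0.003
t 5.7 pos [0.531  0.1887 0.0619] F [-3.1 -0.   6.6] -> [0.5321 0.1888 0.062 ]
d [-0.0004  0.001  -0.0001] a [0.0016 0.0004 0.0003]
```

```bash
python3 -m handwheel '[{"dx":0,"dy":0,"dz":0.001,"ax":0,"ay":0,"az":0},{"dx":0,"dy":0,"dz":0.002,"ax":0,"ay":0,"az":0},{"dx":0,"dy":0,"dz":0.002,"ax":0,"ay":0,"az":0}]' ; python3 go.py 52 0 0.062 117.5
```

```text
time: 6.08
tool_pos: [0.5324, 0.1894, 0.0618]
tool_rot: [0.001, 0.519, 0.855, 0.002]
contact_force: [-4.9, -0.1, 12.4]
gripper_width: -0.002
t 6.08 pos [0.5324 0.1894 0.0618] F [-4.9 -0.1 12.4] -> [0.5321 0.1888 0.062 ]
d [-0.0004 -0.0005 -0.0002] a [0.0049 0.0005 0.0003]
```

Far tab is home: 12 N at z 0.0618. Now up, turning 90° towards the left tab, with a camera check on the way.

```bash
python3 -m handwheel '[{"dx":0,"dy":0,"dz":-0.03,"ax":0,"ay":0,"az":0},{"dx":0,"dy":0,"dz":-0.07,"ax":0,"ay":0,"az":0},{"dx":0.02,"dy":-0.02,"dz":-0.09,"ax":0,"ay":0,"az":0.18},{"dx":0.04,"dy":-0.04,"dz":-0.09,"ax":0,"ay":0,"az":0.36},{"dx":0.052,"dy":-0.052,"dz":-0.09,"ax":0,"ay":0,"az":0.54}]' ; python3 go.py 52 90 0.1 27.5
cat > snap.py <<'E'
from h import *
import sys
from plant import manip
n=sys.argv[1]
for k,(u0,u1,v0,v1) in dict(top=(220,305,180,260),side=(230,310,180,255)).items():
    f=manip.grab_frame(k);np.savez(k+n+".npz",**f)
    cv2.imwrite(f"pics/{k}{n}.png",cv2.resize(f["image"][v0:v1,u0:u1],None,fx=7,fy=7,interpolation=2))
E
python3 snap.py 2; python3 meas.py 2
```

```text
time: 6.7
tool_pos: [0.4595, 0.211, 0.1488]
tool_rot: [0.0, 0.73, 0.684, 0.001]
contact_force: [-0.6, -0.1, -0.4]
gripper_width: -0.001
t 6.7 pos [0.4595 0.211  0.1488] F [-0.6 -0.1 -0.4] -> [0.462  0.2109 0.1   ]
d [0.     0.0024 0.0488] a [ 0.0013 -0.0017  1.0254]
top [505.16 133.17 120.19  48.29  26.09] [265 192  24  43 478]
side [484.41 163.59 122.04 121.16  27.7 ] [239 192  62  39 819]
```

View pics/side2.png

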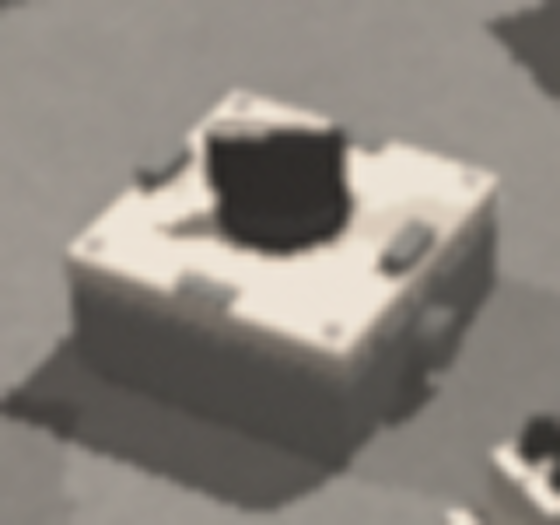

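Side view: the near tab at (208,292) and the far tab at (370,148) are low, the left and right ones still up, and the unit hasn't moved. Next is the left tab.

```bash
python3 -m handwheel '[{"dx":0,"dy":0.001,"dz":0,"ax":0,"ay":0,"az":0.18},{"dx":0,"dy":0.002,"dz":0,"ax":0,"ay":0,"az":0.36},{"dx":0,"dy":0.002,"dz":0.01,"ax":0,"ay":0,"az":0.54},{"dx":0,"dy":0.002,"dz":0.02,"ax":0,"ay":0,"az":0.72},{"dx":0,"dy":0.002,"dz":0.03,"ax":0,"ay":0,"az":0.9}]' ; python3 go.py 52 90 0.08 27.5
```

```text
time: 7.42
tool_pos: [0.4631, 0.2102, 0.1179]
tool_rot: [0.0, 0.954, 0.299, 0.001]
contact_force: [-0.2, 0.3, 0.2]
gripper_width: -0.001
t 7.42 pos [0.4631 0.2102 0.1179] F [-0.2  0.3  0.2] -> [0.462  0.2109 0.08  ]
d [-0.0005 -0.0012  0.0379] a [ 0.0005 -0.001   0.1282]
```

```bash
python3 -m handwheel '[{"dx":0,"dy":0,"dz":0.01,"ax":0,"ay":0,"az":0.12},{"dx":0,"dy":0,"dz":0.02,"ax":0,"ay":0,"az":0.12},{"dx":0,"dy":0,"dz":0.02,"ax":0,"ay":0,"az":0.12}]' ; python3 go.py 52 90 0.07 27.5
```

```text
time: 7.8
tool_pos: [0.4618, 0.2101, 0.097]
tool_rot: [0.0, 0.97, 0.244, -0.001]
contact_force: [-0.7, 0.8, 0.7]
gripper_width: -0.001
t 7.8 pos [0.4618 0.2101 0.097 ] F [-0.7  0.8  0.7] -> [0.462  0.2109 0.07  ]
d [ 0.0006 -0.0006  0.027 ] a [-0.0003  0.0017  0.0138]
```

```bash
python3 -m handwheel '[{"dx":0,"dy":-0.001,"dz":0.015,"ax":0,"ay":0,"az":0.014},{"dx":0,"dy":-0.001,"dz":0.027,"ax":0,"ay":0,"az":0.014},{"dx":0,"dy":-0.001,"dz":0.03,"ax":0,"ay":0,"az":0.014},{"dx":0,"dy":-0.001,"dz":0.032,"ax":0,"ay":0,"az":0.014},{"dx":0,"dy":-0.001,"dz":0.034,"ax":0,"ay":0,"az":0.014}]' ; python3 go.py 52 90 0.062 27.5
```

```text
time: 8.43
tool_pos: [0.4615, 0.2113, 0.0645]
tool_rot: [0.0, 0.972, 0.236, -0.001]
contact_force: [-3.9, -1.0, 4.8]
gripper_width: 0.001
t 8.43 pos [0.4615 0.2113 0.0645] F [-3.9 -1.   4.8] -> [0.462  0.2109 0.062 ]
d [0.0003 0.0006 0.0025] a [-0.0001  0.001  -0.0026]
```

```bash
python3 -m handwheel '[{"dx":0,"dy":0,"dz":0.001,"ax":0,"ay":0,"az":0},{"dx":0,"dy":0,"dz":0.002,"ax":0,"ay":0,"az":0},{"dx":0,"dy":0,"dz":0.003,"ax":0,"ay":0,"az":0},{"dx":0,"dy":0,"dz":0.003,"ax":0,"ay":0,"az":0}]' ; python3 go.py 52 90 0.062 27.5
```

```text
time: 8.93
tool_pos: [0.4616, 0.2114, 0.0619]
tool_rot: [0.0, 0.972, 0.236, -0.0]
contact_force: [-4.6, -2.0, 7.7]
gripper_width: 0.002
t 8.93 pos [0.4616 0.2114 0.0619] F [-4.6 -2.   7.7] -> [0.462  0.2109 0.062 ]
d [ 0.0002  0.0006 -0.0001] a [-0.0001  0.0008 -0.0026]
```

```bash
python3 -m handwheel '[{"dx":-0.0005,"dy":0,"dz":0.001,"ax":0,"ay":0,"az":0},{"dx":-0.001,"dy":0,"dz":0.0015,"ax":0,"ay":0,"az":0},{"dx":-0.001,"dy":0,"dz":0.0015,"ax":0,"ay":0,"az":0}]' ; python3 go.py 52 90 0.062 27.5;  python3 go.py 52 -90 0.12 27.5
```

```text
time: 9.3
tool_pos: [0.4616, 0.2114, 0.0619]
tool_rot: [-0.0, 0.972, 0.236, 0.001]
contact_force: [-5.1, -0.6, 12.6]
gripper_width: 0.003
t 9.3 pos [0.4616 0.2114 0.0619] F [-5.1 -0.6 12.6] -> [0.462  0.2109 0.062 ]
d [ 0.0002  0.0006 -0.0001] a [-0.0001 -0.0013 -0.0026]
t 9.3 pos [0.4616 0.2114 0.0619] F [-5.1 -0.6 12.6] -> [0.51   0.1187 0.12  ]
d [ 0.0005  0.1046 -0.0581] a [-0.0001 -0.0013 -0.0026]
```

Left tab is home. Over to the right tab.

```bash
python3 -m handwheel '[{"dx":0,"dy":0,"dz":-0.03,"ax":0,"ay":0,"az":0},{"dx":0,"dy":0,"dz":-0.055,"ax":0,"ay":0,"az":0},{"dx":0,"dy":0.03,"dz":-0.058,"ax":0,"ay":0,"az":0},{"dx":0.0005,"dy":0.07,"dz":-0.058,"ax":0,"ay":0,"az":0},{"dx":0.001,"dy":0.105,"dz":-0.058,"ax":0,"ay":0,"az":0}]' ; python3 go.py 52 -90 0.07 27.5
```

```text
time: 9.93
tool_pos: [0.5108, 0.1171, 0.1178]
tool_rot: [0.0, 0.972, 0.236, 0.001]
contact_force: [-0.0, -0.2, 0.5]
gripper_width: -0.001
t 9.93 pos [0.5108 0.1171 0.1178] F [-0.  -0.2  0.5] -> [0.51   0.1187 0.07  ]
d [-0.     -0.0017  0.0478] a [ 0.0007 -0.0016 -0.0025]
```

```bash
python3 -m handwheel '[{"dx":0,"dy":-0.001,"dz":0.03,"ax":0,"ay":0,"az":0},{"dx":0,"dy":-0.001,"dz":0.048,"ax":0,"ay":0,"az":0},{"dx":0,"dy":-0.001,"dz":0.051,"ax":0,"ay":0,"az":0},{"dx":0,"dy":-0.001,"dz":0.053,"ax":0,"ay":0,"az":0},{"dx":0,"dy":-0.001,"dz":0.055,"ax":0,"ay":0,"az":0}]' ; python3 go.py 52 -90 0.062 27.5
```

```text
time: 10.55
tool_pos: [0.5095, 0.1193, 0.0637]
tool_rot: [0.0, 0.972, 0.237, 0.0]
contact_force: [-4.6, -0.2, 6.4]
gripper_width: 0.002
t 10.55 pos [0.5095 0.1193 0.0637] F [-4.6 -0.2  6.4] -> [0.51   0.1187 0.062 ]
d [0.0001 0.0008 0.0017] a [ 0.0002 -0.0001 -0.0022]
```

```bash
python3 -m handwheel '[{"dx":0,"dy":0,"dz":0.001,"ax":0,"ay":0,"az":0},{"dx":0,"dy":0,"dz":0.002,"ax":0,"ay":0,"az":0},{"dx":0,"dy":0,"dz":0.003,"ax":0,"ay":0,"az":0},{"dx":0,"dy":0,"dz":0.003,"ax":0,"ay":0,"az":0}]' ; python3 go.py 52 -90 0.062 27.5
```

```text
time: 11.05
tool_pos: [0.5097, 0.1192, 0.0619]
tool_rot: [0.0, 0.972, 0.237, -0.0]
contact_force: [-7.3, -1.5, 11.9]
gripper_width: -0.001
t 11.05 pos [0.5097 0.1192 0.0619] F [-7.3 -1.5 11.9] -> [0.51   0.1187 0.062 ]
d [ 0.      0.0006 -0.0001] a [ 0.0003  0.0003 -0.0022]
```

```bash
python3 -m handwheel '[{"dx":-0.001,"dy":0,"dz":0.0005,"ax":0,"ay":0,"az":0},{"dx":-0.001,"dy":0,"dz":0.0005,"ax":0,"ay":0,"az":0}]' ; python3 go.py 0 0 0.12 50.7
```

```text
time: 11.3
tool_pos: [0.5097, 0.1191, 0.0619]
tool_rot: [-0.0, 0.972, 0.237, 0.001]
contact_force: [-5.4, -0.4, 12.5]
gripper_width: -0.0
t 11.3 pos [0.5097 0.1191 0.0619] F [-5.4 -0.4 12.5] -> [0.486  0.1648 0.12  ]
d [ 0.0001 -0.0514 -0.0581] a [ 0.001  -0.0022 -0.4073]
```

All four tabs reached their stops. I'll lift and swing aside for a clear look before gripping the knob.

```bash
python3 -m handwheel '[{"dx":0,"dy":0,"dz":-0.06,"ax":0,"ay":0,"az":0},{"dx":0,"dy":-0.02,"dz":-0.12,"ax":0,"ay":0,"az":0},{"dx":0.01,"dy":-0.08,"dz":-0.13,"ax":0,"ay":0,"az":0},{"dx":0.015,"dy":-0.14,"dz":-0.13,"ax":0,"ay":0,"az":-0.15},{"dx":0.02,"dy":-0.2,"dz":-0.13,"ax":0,"ay":0,"az":-0.3}]' 0
python3 -m handwheel '[{"dx":0.01,"dy":-0.06,"dz":0,"ax":0,"ay":0,"az":-0.1},{"dx":0.01,"dy":-0.1,"dz":0,"ax":0,"ay":0,"az":-0.1},{"dx":0.01,"dy":-0.1,"dz":0,"ax":0,"ay":0,"az":-0.1}]'; python3 snap.py 3; python3 meas.py 3;python3 go.py 0 0 0.13 50.7
```

```text
time: 11.92
tool_pos: [0.434, 0.3076, 0.1903]
tool_rot: [-0.0, 0.925, 0.381, 0.002]
contact_force: [0.4, 0.5, 0.1]
gripper_width: 0.999
time: 12.3
tool_pos: [0.3697, 0.3858, 0.1894]
tool_rot: [-0.0, 0.904, 0.427, 0.001]
contact_force: [0.4, -0.4, -0.4]
gripper_width: 1.001
top [487.5  165.99 120.44 120.59  27.7 ] [ 232  192   57   55 1351]
side [483.9  163.27 120.3  121.17  27.57] [240 193  61  37 807]
t 12.4 pos [0.3715 0.384  0.1894] F [ 0.3  0.1 -0.4] -> [0.486  0.1648 0.13  ]
d [-0.0956  0.2281  0.0594] a [ 0.0005 -0.001  -0.0067]
```

View pics/top3.png

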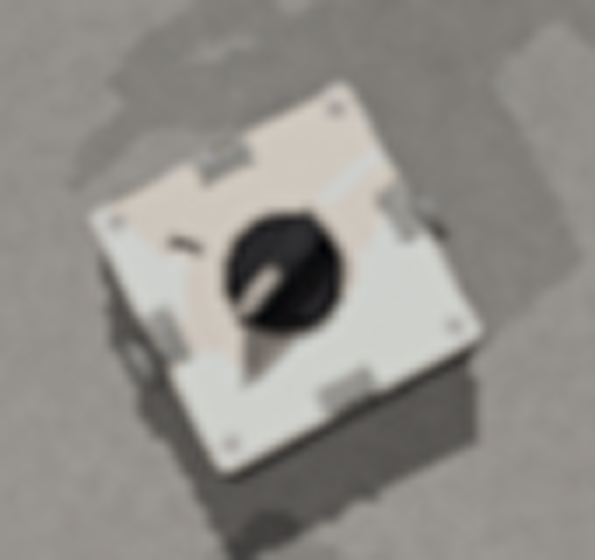

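View pics/side3.png

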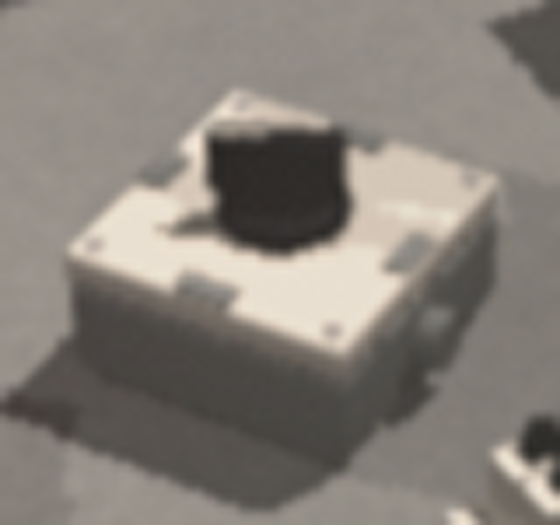

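Both views agree: all four tabs are low and the unit hasn't moved. Next I'll measure the pointer line and the mark more precisely.

Run:
```python
from h import *
for n in("top0","top3"):
    f=np.load(n+".npz");g=cv2.cvtColor(f["image"],6).astype(float)[205:232,250:272]
    if n=="top3":print(g.astype(int))
```

```text
[[147 166 184 196 200 202 201 201 200 200 200 200 200 200 200 200 200 201
  205 206 205 203]
 [179 195 200 201 201 200 200 201 200 200 200 201 200 200 200 200 202 205
  206 205 203 201]
 [198 201 201 200 200 200 200 201 201 201 202 201 202 201 201 202 205 206
  205 203 201 200]
 [201 200 200 199 200 200 200 201 201 201 202 202 201 198 198 203 205 205
  203 200 200 200]
 [199 199 199 200 201 202 200 195 189 188 187 187 185 174 179 195 202 202
  200 200 199 200]
 [200 199 199 201 201 195 184 163 139 126 118 117 114 106 126 170 194 201
  201 200 200 200]
 [199 199 201 201 192 166 126  88  63  51  45  43  46  47  69 124 171 195
  201 200 199 199]
 [200 201 201 190 163 114  60  34  34  35  35  42  45  44  44  70 126 175
  197 201 200 199]
 [201 201 191 159 106  56  38  37  42  40  43  47  47  46  40  37  72 140
  185 200 200 199]
 [201 199 173 115  53  35  39  40  41  42  44  48  48  45  38  21  27  93
  162 194 200 200]
 [199 194 155  81  34  39  41  40  41  44  46  47  46  41  30  13   7  51
  125 179 199 202]
 [198 181 129  61  35  41  41  40  42  46  44  44  41  33  19  14   9  24
   
[... 711 characters left out ...]
3  17  23  32  36  32  47 112
  179 206 209 207]
 [199 200 194 161 108  67  33   9  11  13  15  16  17  24  29  51  99 155
  195 208 208 207]
 [199 199 198 176 125  75  47  29  23  19  22  24  30  39  66 107 156 192
  207 208 207 207]
 [198 199 200 195 164 115  86  71  62  57  56  67  88 108 139 168 192 207
  209 208 207 207]
 [197 198 200 198 170 122 105 104  99  99 103 123 154 173 192 204 208 208
  208 207 207 207]
 [199 200 201 197 167 121 106 110 115 124 138 165 193 205 209 209 208 207
  207 207 207 207]
 [204 204 203 197 166 119 105 113 124 139 164 192 207 210 209 207 207 207
  207 207 207 207]
 [207 207 205 198 167 119 106 120 137 163 191 206 209 207 207 207 207 207
  208 208 206 200]]
```

Run:
```python
from h import *
for n in("top0","top3"):
    f=np.load(n+".npz");g=cv2.cvtColor(f["image"],6).astype(float)
    # line direction: sample profiles perpendicular approx; iterate
    up=cv2.resize(g[200:240,245:280],None,fx=8,fy=8,interpolation=cv2.INTER_CUBIC)
    m=np.zeros_like(up,np.uint8)
    for thr in (80,95,110,125):
        b=((up>thr)).astype(np.uint8)
        nn,l,s,c=cv2.connectedComponentsWithStats(b)
        # remove outside: restrict to disc of 8px around knob centre
        cen=proj(f,[[.4875,.1655,.096]])[0];
        yy,xx=np.mgrid[0:up.shape[0],0:up.shape[1]]
        X=245+(xx+.5)/8-.5;Yp=200+(yy+.5)/8-.5
        d=np.hypot(X-cen[0],Yp-cen[1])
        w=(b>0)&(d<7.0)
        nn,l,s,c=cv2.connectedComponentsWithStats(w.astype(np.uint8));k=1+np.argmax(s[1:,4]);w=l==k
        pts=np.c_[X[w],Yp[w]]
        P=plane(f,pts,.096)[:,:2];mu=P.mean(0);ev,V=np.linalg.eigh(np.cov(P.T));v=V[:,1]
        if v[0]>0:v=-v
        nrm=np.array([-v[1],v[0]])
        print(n,thr,w.sum(),"dir",np.degrees(np.arctan2(v[1],v[0])).round(2),"mean",mu.round(4),"off centre(.4875,.1655)",((np.array([.4875,.1655])-mu)@nrm).round(4), np.sqrt(ev).round(4))
    # mark
    for thr in(120,140):
        b=(g<thr)&(np.hypot(*(np.mgrid[0:420,0:560]-np.array([214,246])[:,None,None]))<5)
        v_,u_=np.nonzero(b);P=plane(f,np.c_[u_,v_],.0625)[:,:2];print("mark",len(P),P.mean(0).round(4),np.degrees(np.arctan2(*(P.mean(0)-[.4875,.1655])[::-1])))
```

```text
top0 80 1000 dir 139.5 mean [0.4775 0.1727] off centre(.4875,.1655) -0.001 [0.0024 0.004 ]
top0 95 823 dir 140.1 mean [0.4772 0.1729] off centre(.4875,.1655) -0.0009 [0.0021 0.0038]
top0 110 668 dir 139.53 mean [0.477  0.1731] off centre(.4875,.1655) -0.001 [0.0018 0.0036]
top0 125 507 dir 138.65 mean [0.4767 0.1734] off centre(.4875,.1655) -0.0012 [0.0015 0.0033]
mark 2 [0.4991 0.2057] 73.95259863797384
mark 7 [0.4989 0.2061] 74.36876087437832
top3 80 1042 dir 139.73 mean [0.4777 0.1726] off centre(.4875,.1655) -0.0009 [0.0025 0.0041]
top3 95 868 dir 139.72 mean [0.4774 0.1729] off centre(.4875,.1655) -0.0009 [0.0022 0.0039]
top3 110 712 dir 139.93 mean [0.4771 0.1731] off centre(.4875,.1655) -0.0009 [0.0019 0.0037]
top3 125 564 dir 139.76 mean [0.4769 0.1733] off centre(.4875,.1655) -0.0009 [0.0016 0.0035]
mark 1 [0.5005 0.2085] 73.15230253068253
mark 4 [0.4991 0.2057] 73.95247480254378
```

```bash
python3 -m handwheel '[{"dx":-0.02,"dy":0.055,"dz":0,"ax":0,"ay":0,"az":-0.003},{"dx":-0.045,"dy":0.11,"dz":0,"ax":0,"ay":0,"az":-0.003},{"dx":-0.07,"dy":0.165,"dz":0.01,"ax":0,"ay":0,"az":-0.003},{"dx":-0.09,"dy":0.215,"dz":0.03,"ax":0,"ay":0,"az":-0.003},{"dx":-0.0955,"dy":0.228,"dz":0.05,"ax":0,"ay":0,"az":-0.003}]' 0;python3 go.py 0 0 0.11 50.5
```

```text
time: 13.02
tool_pos: [0.4877, 0.1605, 0.1391]
tool_rot: [0.001, 0.906, 0.423, 0.001]
contact_force: [-0.7, 0.5, -0.1]
gripper_width: 0.997
t 13.03 pos [0.4877 0.1605 0.1391] F [-0.7  0.5 -0.1] -> [0.486  0.1648 0.11  ]
d [ 0.0022 -0.0042  0.0291] a [ 0.0017 -0.0011 -0.0075]
```

```bash
python3 -m handwheel '[{"dx":0,"dy":0,"dz":0,"ax":0,"ay":0,"az":0},{"dx":0,"dy":0,"dz":0,"ax":0,"ay":0,"az":0}]' 120;python3 go.py 0 0 0.11 50.5
```

```text
time: 13.28
tool_pos: [0.4861, 0.1644, 0.1398]
tool_rot: [0.0, 0.905, 0.426, 0.001]
contact_force: [-0.5, 0.0, 0.2]
gripper_width: 0.603
t 13.28 pos [0.4861 0.1644 0.1398] F [-0.5  0.   0.2] -> [0.486  0.1648 0.11  ]
d [ 0.0002 -0.0003  0.0298] a [ 0.0005 -0.001  -0.0021]
```

```bash
python3 -m handwheel '[{"dx":0,"dy":0,"dz":0.02,"ax":0,"ay":0,"az":0},{"dx":0,"dy":0,"dz":0.038,"ax":0,"ay":0,"az":0},{"dx":0,"dy":0,"dz":0.038,"ax":0,"ay":0,"az":0}]' 170;python3 go.py 0 0 0.075 50.5; python3 snap.py 4
```

```text
time: 13.65
tool_pos: [0.4843, 0.1648, 0.0996]
tool_rot: [-0.0, 0.905, 0.426, -0.001]
contact_force: [0.4, 0.1, -1.1]
gripper_width: 0.334
t 13.65 pos [0.4843 0.1648 0.0996] F [ 0.4  0.1 -1.1] -> [0.486  0.1648 0.075 ]
d [0.0011 0.0013 0.0246] a [-0.002   0.0023 -0.0004]
```

View pics/side4.png

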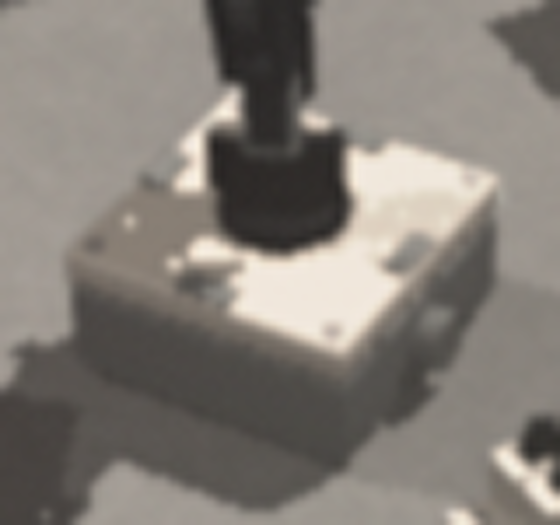

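```bash
python3 -m handwheel '[{"dx":0.001,"dy":0.001,"dz":0.008,"ax":0,"ay":0,"az":0},{"dx":0.001,"dy":0.001,"dz":0.016,"ax":0,"ay":0,"az":0},{"dx":0.001,"dy":0.001,"dz":0.022,"ax":0,"ay":0,"az":0},{"dx":0.001,"dy":0.001,"dz":0.025,"ax":0,"ay":0,"az":0},{"dx":0.001,"dy":0.001,"dz":0.025,"ax":0,"ay":0,"az":0}]' 185;python3 go.py 0 0 0.075 50.5
```

```text
time: 14.38
tool_pos: [0.4869, 0.1645, 0.0757]
tool_rot: [-0.0, 0.905, 0.426, -0.0]
contact_force: [0.0, 0.2, -0.2]
gripper_width: 0.277
t 14.38 pos [0.4869 0.1645 0.0757] F [ 0.   0.2 -0.2] -> [0.486  0.1648 0.075 ]
d [-0.0003 -0.0009  0.0007] a [-0.0004  0.0005 -0.0015]
```

```bash
python3 -m handwheel '[{"dx":0,"dy":-0.001,"dz":0.001,"ax":0,"ay":0,"az":0},{"dx":0,"dy":-0.001,"dz":0.001,"ax":0,"ay":0,"az":0}]' 200;python3 go.py 0 0 0.075 50.5;python3 -m handwheel '[{"dx":0,"dy":0,"dz":0,"ax":0,"ay":0,"az":0}]' 205;python3 -m handwheel '[{"dx":0,"dy":0,"dz":0,"ax":0,"ay":0,"az":0}]' 209
```

```text
time: 14.62
tool_pos: [0.4864, 0.1653, 0.0752]
tool_rot: [0.0, 0.905, 0.426, 0.0]
contact_force: [0.6, -0.4, 0.2]
gripper_width: 0.213
t 14.62 pos [0.4864 0.1653 0.0752] F [ 0.6 -0.4  0.2] -> [0.486  0.1648 0.075 ]
d [-0.0006  0.      0.0002] a [ 0.0002 -0.0002 -0.0013]
time: 14.75
tool_pos: [0.4865, 0.1653, 0.0752]
tool_rot: [0.0, 0.905, 0.426, 0.0]
contact_force: [-0.0, 0.2, 0.1]
gripper_width: 0.198
time: 14.88
tool_pos: [0.4863, 0.165, 0.0752]
tool_rot: [0.0, 0.905, 0.426, -0.0]
contact_force: [-0.3, -0.2, 1.5]
gripper_width: 0.178
```

At a 15 mm opening around the 14 mm bar there is no side force, so the grip is centred. Closing fully.

```bash
python3 -m handwheel '[{"dx":0,"dy":0,"dz":0,"ax":0,"ay":0,"az":0},{"dx":0,"dy":0,"dz":0,"ax":0,"ay":0,"az":0},{"dx":0,"dy":0,"dz":0,"ax":0,"ay":0,"az":0}]' 255;python3 go.py 0 0 0.075 50.5; python3 -c "
from plant import manip;print(manip.state()['ft_torque'].round(3))"
```

```text
time: 15.25
tool_pos: [0.4864, 0.1652, 0.0754]
tool_rot: [0.0, 0.905, 0.426, -0.0]
contact_force: [-2.3, -1.5, 4.4]
gripper_width: 0.146
t 15.25 pos [0.4864 0.1652 0.0754] F [-2.3 -1.5  4.4] -> [0.486  0.1648 0.075 ]
d [-0.0006 -0.0001  0.0004] a [ 0.0002  0.0001 -0.0013]
[-0.314  0.344  0.063]
```

```bash
python3 -m handwheel '[{"dx":0,"dy":0,"dz":0.001,"ax":0,"ay":0,"az":0},{"dx":0,"dy":0,"dz":0.002,"ax":0,"ay":0,"az":0},{"dx":0,"dy":0,"dz":0.002,"ax":0,"ay":0,"az":0}]';python3 go.py 0 0 0.075 50.5; python3 -c "
from plant import manip;print(manip.state()['ft_torque'].round(3))"
```

```text
time: 15.62
tool_pos: [0.4865, 0.1652, 0.0752]
tool_rot: [0.0, 0.905, 0.426, -0.001]
contact_force: [-8.1, -2.7, 15.3]
gripper_width: 0.15
t 15.62 pos [0.4865 0.1652 0.0752] F [-8.1 -2.7 15.3] -> [0.486  0.1648 0.075 ]
d [-0.0006 -0.0002  0.0002] a [-0.0003  0.001  -0.0012]
[-0.564  1.384 -0.027]
```

```bash
python3 -m handwheel '[{"dx":-0.0013,"dy":-0.0008,"dz":0,"ax":0,"ay":0,"az":0},{"dx":-0.0013,"dy":-0.0008,"dz":0,"ax":0,"ay":0,"az":0}]'; python3 -c "
from plant import manip;print(manip.state()['ft_torque'].round(3))"
```

```text
time: 15.88
tool_pos: [0.4864, 0.1651, 0.0753]
tool_rot: [0.0, 0.905, 0.426, 0.002]
contact_force: [-2.8, -1.1, 10.4]
gripper_width: 0.151
[-0.251  0.544 -0.012]
```

```bash
python3 -m handwheel '[{"dx":-0.0004,"dy":-0.0003,"dz":0.0007,"ax":0,"ay":0,"az":0},{"dx":-0.0005,"dy":-0.0003,"dz":0.0009,"ax":0,"ay":0,"az":0.03},{"dx":-0.0005,"dy":-0.0003,"dz":0.0009,"ax":0,"ay":0,"az":0.07},{"dx":-0.0005,"dy":-0.0003,"dz":0.0009,"ax":0,"ay":0,"az":0.12},{"dx":-0.0005,"dy":-0.0003,"dz":0.0009,"ax":0,"ay":0,"az":0.17}]'; python3 go.py 0 0 0.075 -17.4;python3 -c "
from plant import manip;print(manip.state()['ft_torque'].round(3))"
```

```text
time: 16.5
tool_pos: [0.4864, 0.1651, 0.0752]
tool_rot: [0.0, 0.938, 0.347, 0.002]
contact_force: [-3.7, -1.4, 13.9]
gripper_width: 0.153
t 16.5 pos [0.4864 0.1651 0.0752] F [-3.7 -1.4 13.9] -> [0.486  0.1648 0.075 ]
d [-0.0005 -0.      0.0002] a [ 0.     -0.0044  1.0131]
[-0.276  0.707  0.301]
```

The turning torque has levelled at 0.30 N·m with 14 N down, which is the knob's own friction. Carrying on.

```bash
python3 -m handwheel '[{"dx":0,"dy":0,"dz":0,"ax":0,"ay":0,"az":0.09},{"dx":0,"dy":0,"dz":0,"ax":0,"ay":0,"az":0.18},{"dx":0,"dy":0,"dz":0,"ax":0,"ay":0,"az":0.27},{"dx":0,"dy":0,"dz":0,"ax":0,"ay":0,"az":0.36},{"dx":0,"dy":0,"dz":0,"ax":0,"ay":0,"az":0.45}]'; python3 go.py 0 0 0.075 -17.4;python3 -c "
from plant import manip;print(manip.state()['ft_torque'].round(3))"
```

```text
time: 17.12
tool_pos: [0.4863, 0.165, 0.0753]
tool_rot: [-0.0, 0.992, 0.129, 0.002]
contact_force: [-4.5, -1.2, 14.0]
gripper_width: 0.151
t 17.12 pos [0.4863 0.165  0.0753] F [-4.5 -1.2 14. ] -> [0.486  0.1648 0.075 ]
d [-0.0003  0.0001  0.0003] a [-0.0008 -0.0039  0.5617]
[-0.25   0.736  0.273]
```

```bash
python3 -m handwheel '[{"dx":0,"dy":0,"dz":0,"ax":0,"ay":0,"az":0.09},{"dx":0,"dy":0,"dz":0,"ax":0,"ay":0,"az":0.18},{"dx":0,"dy":0,"dz":0,"ax":0,"ay":0,"az":0.27},{"dx":0,"dy":0,"dz":0,"ax":0,"ay":0,"az":0.36},{"dx":0,"dy":0,"dz":0,"ax":0,"ay":0,"az":0.44}]'; python3 go.py 0 0 0.075 -17.4;python3 -c "
from plant import manip;print(manip.state()['ft_torque'].round(3))"; python3 snap.py 5;python3 meas.py 5
```

```text
time: 17.75
tool_pos: [0.4861, 0.165, 0.0752]
tool_rot: [-0.0, 0.996, -0.091, 0.002]
contact_force: [-4.6, -1.1, 14.6]
gripper_width: 0.153
t 17.75 pos [0.4861 0.165  0.0752] F [-4.6 -1.1 14.6] -> [0.486  0.1648 0.075 ]
d [-0.0001  0.0003  0.0002] a [-0.0015 -0.0032  0.122 ]
[-0.225  0.886  0.294]
top [477.7  129.06  49.08  41.46   8.94] [267 213  15  19 193]
side [498.46 138.24 122.29  63.78  27.13] [262 199  40  31 528]
```

View pics/side5.png

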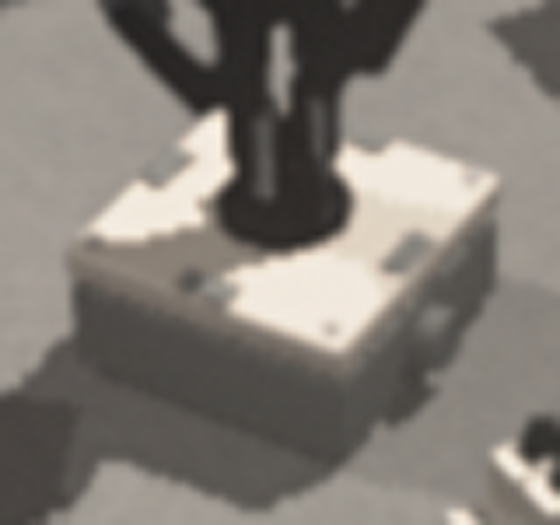

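```bash
python3 -m handwheel '[{"dx":0,"dy":0,"dz":0,"ax":0,"ay":0,"az":0.06},{"dx":0,"dy":0,"dz":0,"ax":0,"ay":0,"az":0.12},{"dx":0,"dy":0,"dz":0,"ax":0,"ay":0,"az":0.122},{"dx":0,"dy":0,"dz":0,"ax":0,"ay":0,"az":0.122}]'; python3 go.py 0 0 0.075 -17.4;python3 -c "
from plant import manip;print(manip.state()['ft_torque'].round(3))"
```

```text
time: 18.35
tool_pos: [0.4861, 0.165, 0.0753]
tool_rot: [-0.001, 0.989, -0.15, 0.002]
contact_force: [-3.9, -1.4, 14.9]
gripper_width: 0.149
t 18.35 pos [0.4861 0.165  0.0753] F [-3.9 -1.4 14.9] -> [0.486  0.1648 0.075 ]
d [-0.0001  0.0003  0.0003] a [-0.0018 -0.003   0.002 ]
[-0.224  0.894  0.082]
```

```bash
python3 -m handwheel '[{"dx":0,"dy":0,"dz":-0.001,"ax":0,"ay":0,"az":0},{"dx":0,"dy":0,"dz":-0.002,"ax":0,"ay":0,"az":0},{"dx":0,"dy":0,"dz":-0.0025,"ax":0,"ay":0,"az":0}]'; python3 -m handwheel '[{"dx":0,"dy":0,"dz":0,"ax":0,"ay":0,"az":0},{"dx":0,"dy":0,"dz":0,"ax":0,"ay":0,"az":0},{"dx":0,"dy":0,"dz":-0.004,"ax":0,"ay":0,"az":0}]' 170
```

```text
time: 18.73
tool_pos: [0.4857, 0.1649, 0.0754]
tool_rot: [-0.001, 0.989, -0.15, 0.002]
contact_force: [2.7, 0.2, 2.8]
gripper_width: 0.151
time: 19.1
tool_pos: [0.4833, 0.1644, 0.0776]
tool_rot: [0.0, 0.989, -0.15, -0.001]
contact_force: [-0.4, -0.3, -0.0]
gripper_width: 0.334
```

```bash
python3 -m handwheel '[{"dx":0,"dy":0,"dz":-0.03,"ax":0,"ay":0,"az":0},{"dx":0,"dy":0,"dz":-0.08,"ax":0,"ay":0,"az":0},{"dx":0,"dy":0,"dz":-0.12,"ax":0,"ay":0,"az":0},{"dx":-0.035,"dy":-0.042,"dz":-0.12,"ax":0,"ay":0,"az":0},{"dx":-0.07,"dy":-0.084,"dz":-0.12,"ax":0,"ay":0,"az":0}]';python3 -m handwheel '[{"dx":-0.035,"dy":-0.042,"dz":0,"ax":0,"ay":0,"az":0},{"dx":-0.07,"dy":-0.084,"dz":0,"ax":0,"ay":0,"az":0},{"dx":-0.1,"dy":-0.125,"dz":0,"ax":0,"ay":0,"az":0},{"dx":-0.1,"dy":-0.125,"dz":0,"ax":0,"ay":0,"az":0}]'; python3 snap.py 6;python3 meas.py 6
```

```text
time: 19.73
tool_pos: [0.4425, 0.2664, 0.1998]
tool_rot: [-0.001, 0.988, -0.151, 0.001]
contact_force: [0.4, -0.4, -0.5]
gripper_width: 0.33
time: 20.23
tool_pos: [0.3826, 0.417, 0.1985]
tool_rot: [0.0, 0.989, -0.148, -0.0]
contact_force: [0.9, -0.5, -0.0]
gripper_width: 0.337
top [487.05 165.43 118.23 121.05  26.59] [ 233  192   56   55 1344]
side [483.48 164.04 120.06 121.35  27.19] [240 193  61  37 871]
```

View pics/top6.png

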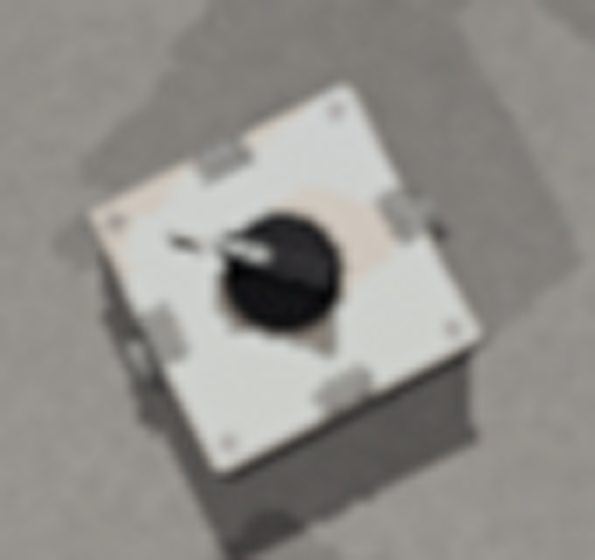

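View pics/side6.png

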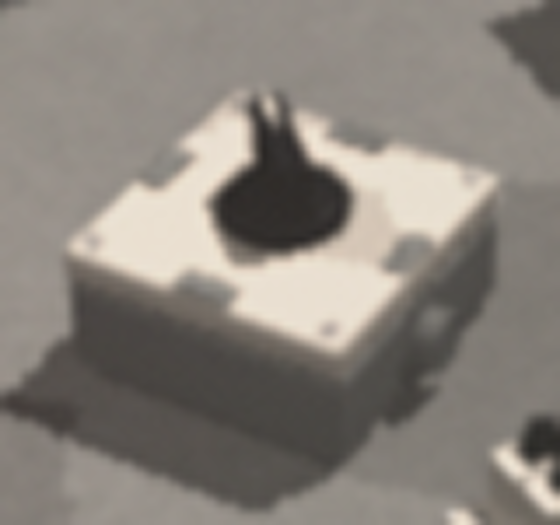

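The pointer's white line at (250,245)–(270,257) runs to the rib at (180,240). The corners are within about a pixel of where they were. Now the angle, numerically.

Run:
```python
from h import *
f=np.load("top6.npz");g=cv2.cvtColor(f["image"],6).astype(float)
print(g[207:222,240:264].astype(int))
# sub-pixel shift and rotation of unit between top3 and top6: ORB-free: track corner/screw patches
a=cv2.cvtColor(np.load("top0.npz")["image"],6);
for n in("3","6"):
    for k,W in(("top",(225,300,180,258)),("side",(230,308,185,255))):
        A=cv2.cvtColor(np.load(k+"0.npz")["image"],6);B=cv2.cvtColor(np.load(k+n+".npz")["image"],6)
        g0=np.load(k+"0.npz")
        P3=np.array([[.486+np.hypot(50,50)/1000*np.cos(np.radians(27.5+t)),.165+.0707*np.sin(np.radians(27.5+t)),.06] for t in(45,135,225,315)])
        p=proj(g0,P3).astype(np.float32).reshape(-1,1,2)
        q,st,e=cv2.calcOpticalFlowPyrLK(A,B,p,None,winSize=(11,11),maxLevel=0)
        w0=plane(g0,p[:,0],.06)[:,:2];w1=plane(g0,q[:,0],.06)[:,:2]
        H,_=cv2.estimateAffinePartial2D(w0*1000,w1*1000)
        print(n,k,"rot deg",np.degrees(np.arctan2(H[1,0],H[0,0])).round(2),"shift mm",((w1-w0).mean(0)*1000).round(2),(1000*(w1-w0)).round(1).tolist())
```

```text
[[195 199 200 201 203 206 207 207 206 204 206 208 208 207 207 207 207 207
  207 207 206 206 203 201]
 [200 199 199 201 204 206 207 207 207 207 207 207 207 207 207 207 208 208
  206 206 203 202 201 201]
 [199 199 201 204 205 206 207 207 207 207 207 207 206 207 208 208 208 201
  192 187 186 187 190 194]
 [201 201 204 206 207 207 207 207 206 207 207 207 208 209 208 202 192 169
  136 118 116 122 142 160]
 [205 206 206 206 207 207 207 207 207 207 207 207 208 208 199 171 131  93
   59  44  44  49  67  83]
 [207 207 207 203 199 202 206 207 208 207 207 201 192 185 159 106  55  34
   34  37  39  36  35  33]
 [207 207 205 194 175 173 184 193 201 203 198 180 148 119  91  54  38  36
   37  38  40  40  41  38]
 [207 207 206 194 157 117 118 147 178 190 180 164 146 135 126 103  85  70
   48  39  39  41  40  41]
 [207 207 208 203 182 155 142 142 164 186 173 143 145 165 165 150 146 129
   87  53  45  43  41  43]
 [207 207 207 207 205 202 200 192 188 197 187 141  95 101 117 144 169 158
  109  58  47  47  49  48]
 [206 206 206 207 208 209 209 207 206 209 204 163  77  26  47  81 105 104
   78  49  44  46  48  49]
 [206 207 207 206 207 207 207 207 208 210 200 156  72   9  11  18  28  39
   40  39  40  44  45  46]
 [207 207 206 207 206 206 207 207 208 206 182 122  47   8  10  12  14  16
   18  25  32  38  38  41]
 [208 207 207 206 207 207 206 207 208 206 180 117  47  16  19  18  19  17
   16  16  18  20  18  27]
 [209 207 207 206 207 207 207 207 208 206 181 123  58  24  18  20  20  20
   21  18  18  16  16  16]]
3 top rot deg 0.04 shift mm [-0.28  0.72] [[0.0, 3.2], [-1.5, 0.8], [-0.8, -0.8], [1.2, -0.3]]
3 side rot deg 0.03 shift mm [-1.66 -0.25] [[-0.8, -0.1], [-3.9, 1.6], [-1.9, -2.0], [-0.1, -0.5]]
6 top rot deg -0.82 shift mm [0.06 0.64] [[1.5, 1.4], [-1.2, 2.1], [-1.3, -0.2], [1.1, -0.7]]
6 side rot deg -0.42 shift mm [  3.48 -25.52] [[16.8, -104.2], [-3.3, 2.8], [-2.6, -1.1], [3.0, 0.3]]
```

Run:
```python
from h import *
f=np.load("top6.npz");g=cv2.cvtColor(f["image"],6).astype(float)
up=cv2.resize(g[200:240,235:280],None,fx=8,fy=8,interpolation=cv2.INTER_CUBIC)
yy,xx=np.mgrid[0:up.shape[0],0:up.shape[1]];X=235+(xx+.5)/8-.5;Y=200+(yy+.5)/8-.5
for thr in(90,105,120,135):
    w=(up>thr)&(X>252.3)&(X<259.5)&(Y>213.5)&(Y<217.8)
    n,l,s,c=cv2.connectedComponentsWithStats(w.astype(np.uint8));w=l==1+np.argmax(s[1:,4])
    P=plane(f,np.c_[X[w],Y[w]],.096)[:,:2];mu=P.mean(0);ev,V=np.linalg.eigh(np.cov(P.T));v=V[:,1]*np.sign(V[1,1])
    print(thr,"dir",np.degrees(np.arctan2(v[1],v[0])).round(1),"mean",mu.round(4),[np.degrees(np.arctan2(*(mu-c)[::-1])).round(1) for c in(np.array([.4875,.1655]),np.array([.487,.1652]),np.array([.486,.165]))])
# expected projection of line points for nose at 72.5 from axis
for c in((.4875,.1655),(.487,.1652)):
  for a in(68,72.5,77):
    t=np.radians(a);print(c,a,proj(f,[[c[0]+r*np.cos(t),c[1]+r*np.sin(t),z] for r,z in((.012,.096),(.028,.096),(.042,.0625))]).round(1).tolist())
g=cv2.imread("pics/side6.png");
s=np.load("side6.npz")["image"][188:220,255:285];cv2.imwrite("pics/s6z.png",cv2.resize(s,None,fx=18,fy=18,interpolation=2))
```

```text
90 dir 71.5 mean [0.4906 0.1783] [np.float64(76.2), np.float64(74.5), np.float64(70.7)]
105 dir 70.4 mean [0.4908 0.1786] [np.float64(76.1), np.float64(74.4), np.float64(70.8)]
120 dir 70.1 mean [0.4908 0.179 ] [np.float64(76.3), np.float64(74.6), np.float64(71.1)]
135 dir 70.9 mean [0.4907 0.1792] [np.float64(76.8), np.float64(75.1), np.float64(71.6)]
(0.4875, 0.1655) 68 [[255.8, 214.8], [250.4, 212.7], [246.4, 213.0]]
(0.4875, 0.1655) 72.5 [[255.7, 215.2], [250.1, 213.5], [246.0, 214.1]]
(0.4875, 0.1655) 77 [[255.6, 215.5], [249.9, 214.3], [245.7, 215.2]]
(0.487, 0.1652) 68 [[255.9, 215.0], [250.5, 212.9], [246.5, 213.2]]
(0.487, 0.1652) 72.5 [[255.8, 215.3], [250.2, 213.7], [246.1, 214.3]]
(0.487, 0.1652) 77 [[255.7, 215.7], [250.0, 214.4], [245.8, 215.4]]
```

View pics/s6z.png

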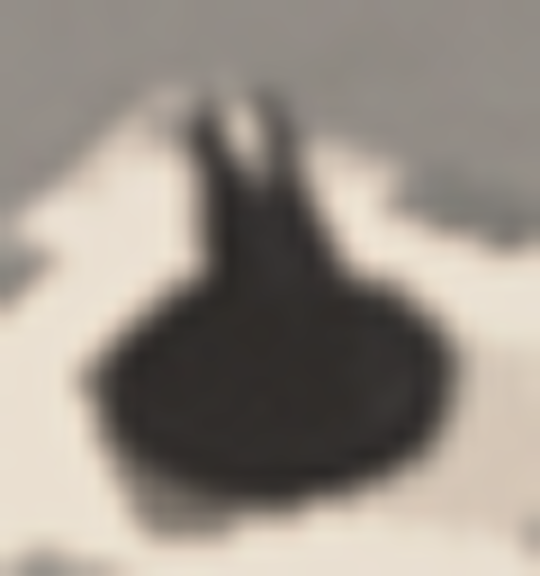

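Run:
```python
from h import *
s=np.load("side6.npz")
z=lambda u,v:(255+(u+.5)/18-.5,188+(v+.5)/18-.5)
a=plane(s,z(262,185),.096)[0];b=plane(s,z(238,105),.096)[0];print(a,b,np.degrees(np.arctan2(*(b-a)[1::-1])))
c=np.array([.4842,.1638]);print([np.degrees(np.arctan2(*(p[:2]-c)[::-1])) for p in(a,b)])
# same for initial image side0 corners vs side6 refined: screws
g0=cv2.cvtColor(np.load("side3.npz")["image"],6);g6=cv2.cvtColor(s["image"],6)
t0=cv2.cvtColor(np.load("top3.npz")["image"],6);t6=cv2.cvtColor(np.load("top6.npz")["image"],6)
for n,A,B,K,W in(("side",g0,g6,np.load("side3.npz"),(232,308,190,255)),("top",t0,t6,np.load("top3.npz"),(228,296,186,256))):
    for nm,al in(("A",45),("-x+y",135),("-x-y",225),("+x-y",315)):
        p=proj(K,[[.486+.0707*np.cos(np.radians(27.5+al)),.165+.0707*np.sin(np.radians(27.5+al)),.06]])[0].round().astype(int)
        # screw dark centroid within 4 px radius
        o=[]
        for im in(A,B):
            r=im[p[1]-4:p[1]+5,p[0]-4:p[0]+5].astype(float);w=np.clip(np.median(r)-15-r,0,None);yy,xx=np.mgrid[-4:5,-4:5];k=np.hypot(yy,xx)<3.5;w=w*k
            o.append(plane(K,[p[0]+(w*xx).sum()/w.sum(),p[1]+(w*yy).sum()/w.sum()],.06)[0,:2] if w.sum()>0 else np.nan*np.ones(2))
        print(n,nm,np.round(o,4).tolist())
```

```text
[0.48460103 0.16807449 0.096     ] [0.49187545 0.18709468 0.096     ] 69.0702714302986
[np.float64(84.64020546141768), np.float64(71.76328351309607)]
side A [[0.5168, 0.2452], [0.5078, 0.2254]]
side -x+y [[0.4165, 0.1921], [0.4147, 0.1867]]
side -x-y [[0.4609, 0.0932], [0.4608, 0.0943]]
side +x-y [[0.5619, 0.152], [0.5619, 0.1514]]
top A [[0.5094, 0.2336], [0.5082, 0.2353]]
top -x+y [[0.4112, 0.1839], [0.4108, 0.1833]]
top -x-y [[0.4608, 0.096], [0.4627, 0.0947]]
top +x-y [[0.5558, 0.1411], [0.5554, 0.1394]]
```

```bash
python3 -c "
from plant import manip;s=manip.state();print(s['time'],s['contact_force'].round(1));print(manip.job_done())"
```

```text
20.325 [-0.4 -0.4  0.2]
the job is handed in; nothing more can be done
None
```

I handed the job in at 20.3 s: all four tabs are home, the knob points at the mark, and the unit is standing where it was.

- **Tabs:** I pressed near, far, left and right, in that order, with shut fingers. Each stopped at z about 0.062 m, its home height, with 12–14 N on it. This was all before the knob was touched, and the pictures show all four low.
- **Knob:** I gripped the bar, pressed down with about 14–15 N and turned it about 68° clockwise. The turning torque settled at 0.27–0.30 N·m, which is the knob's own friction, so the knob turned rather than the unit. I eased off, let go and moved the arm clear.
- **Pointer check:** The final jaw angle puts the pointer at 72.5°. The white line measured about 70–71.5° from above and 69° from the side. The mark is at about 72–72.6°, so it lines up within about 1–3°; the line is too short in the images to do better.
- **Unit position:** The cover centre came out within about 1 mm of where it started. Yaw estimates differed by 0.4–1.0° clockwise from the start, roughly the size of the measurement noise, so a swivel of half a degree or so can't be ruled out. The finer corner tracking was too noisy to use.
- **Rest of the bench:** I steered clear of the other items and felt no unexpected forces. I did not re-measure where each one stands.

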